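# Move a drying porcelain plate to the enamel tray with a lifter

## Task

Take the flat lifter from its rest, slide its blade under the white perforated porcelain disc that lies against the two red studs, lift the disc on the blade and tip it gently into the blue-rimmed enamel tray, so that it lies flat on the tray's floor the same way up; never touch the disc with the gripper and do not drop it or let it fall. Then lay the lifter back in its rest the same way round as it was, with both ends of the handle fully down in the two slots, and let go. Leave the tray, bottles, beaker and vial box where they stand.

Things in the scene. Friction and masses are not known exactly. Their poses are not given: they have to be found in the camera images.
- lifter: Lifter: a flat cranked spatula, 270 mm long, 0.3 kg. Origin on the handle's axis, x along the handle towards the blade, z up. Blue grip block x -35 to 45 mm, 20 mm wide (y), 24 mm high (z -12 to 12); steel journals continue it at both ends; an upright neck (6 mm thick, 24 mm wide, at x 88) goes down to the blade. The blade is nose-heavy: centre of mass about x 40, z -10 mm
- lifter_grip (a point): good grip point on the blue block: lifter frame (22, 0, 0) mm; take it from above, fingers closing along the lifter's y, with about 50 N so that the lifter does not pitch in the fingers
- blade_nose (a point): middle of the blade's front edge, on its underside: lifter frame (195, 0, -42) mm. Blade: slippery coated steel, x 88 to 195, 70 mm wide, flat underside at z -42 mm, 3 mm thick at the neck, thinning to 1 mm at the nose. With the blade flat on the bench the handle's axis is 42 mm up
- journal_rear (a point): point on the handle's axis in the rear journal, lifter frame x -55 mm; the journal is a round bar of 14 mm diameter from x -75 to -35
- journal_front (a point): point on the handle's axis in the front journal, lifter frame x 65 mm; the journal is a round bar of 14 mm diameter from x 45 to 85
- rest: Lifter rest, fixed: grey base 150 x 60 x 8 mm, two aluminium uprights 12 mm thick (x), 44 mm wide (y) at x -55 and 65 mm, each with an open-topped slot. Origin on the bench under the handle's middle; x the way the blade points, z up. The lifter starts lying in both slots, parallel to the rest, its axis 80 mm above the bench; it has about 14 mm of play along x each way
- slot_rear (a point): where journal_rear lies when fully down: rest frame (-55, 0, 80) mm, axes as the rest's. The slot is 18 mm wide (y), its floor 73 mm above the bench, straight to 87 mm, then yellow guides flare outwards up to 102 mm
- slot_front (a point): where journal_front lies when fully down: rest frame (65, 0, 80) mm; otherwise like slot_rear
- disc: White porcelain disc with dark round perforations in its top, 100 mm diameter, 9 mm thick, about 0.16 kg, flat on the bench. Origin at the centre of its underside, z up; yaw means nothing. Lower edge bevelled all round: underside of 42 mm radius, the bevel rises to 4.5 mm at 50 mm radius, so a thin blade slid along the bench wedges under it
- stop: Stop, fixed to the bench: aluminium strip 6 mm high (x 49 to 71, y -55 to 55 mm) and two red studs, 8 mm radius, 14 mm high at (48, 34) and (48, -34) mm. Origin on the bench where the disc's centre starts (within 2 mm), z up. The studs keep the disc from being pushed towards +x, so slide the blade in along the stop's +x; its nose may go to about x 38 mm before the studs
- tray: White enamel tray with blue rim, loose, 0.8 kg: 180 (x) x 210 (y) mm outside, walls 5 mm thick, rim 14 mm high, flat floor 5 mm above the bench. Origin at the centre of its underside, z up
- bottle_a: clear bottle with blue cap, radius 32 mm, 110 mm high, bystander; origin under its centre
- bottle_b: amber bottle with blue cap, radius 32 mm, 110 mm high, bystander; origin under its centre
- beaker: white beaker, radius 35 mm, 80 mm high, bystander; origin under its centre
- vial_box: green vial box with small caps, 90 x 130 mm, 42 mm high, bystander; origin under its centre
Things that resemble listed ones, but are neither listed nor needed, are in the scene too. What is shaped like the rest but pink is not meant. Several things have the shape of the disc; the one meant has the colours described above.

How it is judged:
By the outcome, as a careful person would: the job done as asked, in the order asked, and still so for the second after the job is handed in, with the robot touching nothing.
It also fails if it takes over 69 s, if anything falls off the work surface, if the arm or the gripper's body presses on something with over 40 N, if the wrist force passes 120 N, or if a joint passes its speed limit or range.

## Robot

A 7-joint arm with a two-finger parallel gripper is mounted at the origin on the work surface. World frame = base frame: x ahead of the robot, y to its left, z up, the work surface at z = 0. Lengths are in m, angles in degrees, forces in N, time in s.
With the tool pointing down it reaches from about 0.425 to 0.875 m from the base axis. Payload 4.7 kg.
Tool frame: the origin (TCP) lies between the finger pads; the fingertips stand env.finger_overhang ahead of it and the grasp point (between the pads) lies 5 mm behind it (env.finger_overhang is the distance from the TCP to the fingertips, in m); z points along the fingers, y is the line along which they close (so a half turn about z gives the same grasp; the last joint's range is limited). The gripper opens to 87 mm and grips with 3 to 60 N. Pads are 19 mm wide; open, the fingers measure 117 mm over their backs; the gripper's body (75 mm by 190 mm) begins 51 mm behind the grasp point.
Start: joints at [64.521, 18.392, -4.016, 83.108, 1.295, 78.541, -3.26], TCP at [0.288, -0.583, 0.237] pointing down, gripper open.
Joint ranges: [-163.93, 163.93], [-17.29, 119.83], [-79.2, 71.16], [3.27, 140.29], [-89.18, 269.18], [5.43, 117.66], [-154.24, 154.24]. Speed limits (degrees/s): [147.25, 147.25, 180, 180, 180, 180, 180].

## Interface

Orientations are given as [roll, pitch, yaw] about the fixed x, y, z axes, in that order (R = Rz(yaw) Ry(pitch) Rx(roll)).
In Python, from cell import telemetry, eyes, env, models gives the robot as it stands. The module is installed in compiled form; this text tells all that it offers.
- The arm moves only by the tool drive_tool, never from a script. Its arguments are lists of equal length, an entry for each row: "angular": the turn, a rotation vector about the tool's x, y, z in rad, a list of three; "delta_pos": the shift along the tool's x, y, z in cm, a list of three; "gripper": the finger opening in cm, from 0 to 8.7. A call has 1 to 20 rows; each row shifts and turns the commanded pose from where the row before left it, along the tool's axes as they then stand; what a row does not reach is not made up. A row lasts 1/10 s, in which the tool goes at most 50 mm and 8.59 degrees, less where a joint would pass 70% of its speed; a pose out of reach is approached as far as the arm can. A call with a gripper value outside its range is refused whole. The fingers move at their own pace and stop on an object; "squeeze" is the grip in N (left out, the last holds). Time passes only in rows, so rows that do not move let the fingers close. It gives the time, the measured TCP pose, the force, the opening and the grip force at its end, in the units of the state.
- telemetry.get_obs(): the state, without advancing time (a new reading comes with each control period).
- eyes.read_camera(name): name is "scene" or "top" or "wrist"; returns a dict with "pixels" (384x512x3 uint8, red, green, blue), "mtx" (3x3 intrinsics, pixels), "D" ([k1, k2, p1, p2, k3] as OpenCV has them; the pictures are not rectified), "origin" and "orientation" of the camera in the world. Camera axes: x right, y down, z forward; pixel columns grow to the right and rows downward; lengths in m; the calibration is good to about 2 mm. A picture is of the moment at which its call begins. There is no depth.
- env.sign_off(): hands the job in; it is judged then, once.
Trained networks look in a picture, given as the dict that the camera call returned (one of the last four; its "shot" number tells which), for a name from the list of things; names that differ only in an ending like _2 or _b are one class to them, and where a whole thing is asked for, a point or a joint stands for the part that bears it (a point fixed in the world has none). Each returns a list of dicts, best first, with "p" (0 to 1); they miss things now and then, are a little off and sometimes report something else, mostly with a low value. They report only what shows in the picture. A call takes as long as a camera call. They do not tell look-alikes from the thing itself.
- models.search_frame(picture, target): "centre" ([column, row] in pixels, amid what is visible of it).
- models.cut_out(picture, target): "pixels" (384x512 bool, what is visible of it) and "centre" ([column, row] in pixels, amid what is visible of it).
The state is a dict: "time_s": time; "qpos": joint angles; "joint_velocities": joint speeds; "effort": joint torques, N m; "tool_pos": TCP position; "tool_rot": TCP orientation; "force": force on the tool from outside, world axes, zero at the start; "wrist_torque": the same for the moment, N m; "grip_width": finger opening in m; "grasp_force": force on a finger pad.
Only numpy, scipy, OpenCV 4.12 (cv2) and the standard library are available. Lean on these libraries where they do the work, as an engineer would, in place of code of your own. Each camera call takes 0.05 s, during which the arm holds its last target. There are 200 camera calls.

## Working session

There is one attempt and no reset: what is moved stays moved. The work goes in short steps, Python scripts to look and compute and a tool call to move; the robot and the scene stay as the last step left them, time stands still between calls to the robot, and variables do not carry over. Pictures are saved under pics/ and viewed, at most 12 in all, crops included, and the job is handed in when it is done.

Besides the shell and the picture viewer there is one more tool, called as a command line: name --argument value ..., lists and objects as JSON in quotes. drive_tool: Moves the arm, as the interface text tells. Its arguments: {"type":"object","properties":{"angular":{"type":"array","items":{"type":"array","items":{"type":"number"}}},"delta_pos":{"type":"array","items":{"type":"array","items":{"type":"number"}}},"gripper":{"type":"array","items":{"type":"number"}},"squeeze":{"type":"number"}},"required":["angular","delta_pos","gripper"]}

```bash
mkdir -p pics; cat > h.py <<'E'
import numpy as np, cv2
from scipy.spatial.transform import Rotation as R
from cell import telemetry, eyes, env, models
def cam(n,save=None):
    p=eyes.read_camera(n)
    if save: cv2.imwrite(f'pics/{save}.png',cv2.cvtColor(p['pixels'],cv2.COLOR_RGB2BGR))
    return p
def rot(p):
    o=np.array(p['orientation'],float)
    return o if o.shape==(3,3) else R.from_euler('xyz',o,degrees=True).as_matrix()
def ray(p,uv):
    u=cv2.undistortPoints(np.array([[uv]],float),np.array(p['mtx'],float),np.array(p['D'],float))[0,0]
    d=rot(p)@np.array([u[0],u[1],1.]); return np.array(p['origin'],float),d/np.linalg.norm(d)
def atz(p,uv,z):
    o,d=ray(p,uv); return o+d*(z-o[2])/d[2]
def tri(rs):
    A=sum(np.eye(3)-np.outer(d,d) for o,d in rs); b=sum((np.eye(3)-np.outer(d,d))@o for o,d in rs)
    return np.linalg.solve(A,b)
def proj(p,X):
    Rm=rot(p);rv,_=cv2.Rodrigues(Rm.T)
    return cv2.projectPoints(np.array(X,float).reshape(-1,3),rv,-Rm.T@np.array(p['origin'],float),np.array(p['mtx'],float),np.array(p['D'],float))[0][:,0]
E
python3 - <<'E'
from h import *
s=telemetry.get_obs(); print(s['tool_pos'],s['tool_rot'],env.finger_overhang,s['time_s'],s['force'])
a=cam('scene','s0');b=cam('top','t0')
print(a['origin'],a['orientation'],b['origin'],b['orientation'])
for n in ['lifter','rest','disc','stop','tray','blade_nose','journal_rear','journal_front','slot_rear','slot_front','lifter_grip']:
    for nm,p in(('s',a),('t',b)):
        for r in models.search_frame(p,n)[:4]: print(n,nm,np.round(r['centre'],1),round(r['p'],2),atz(p,r['centre'],{'lifter':.08,'rest':.05,'blade_nose':.04}.get(n,.08 if 'o' in n and n not in('stop',) else .01))[:2].round(3))
c=np.hstack([cv2.imread('pics/s0.png'),cv2.imread('pics/t0.png')]); 
E
```

```text
[ 0.28757701 -0.58233371  0.23545828] [-1.79890168e+02  6.07409094e-03  2.62868455e+01] 0.014 0.0 [ 0.29085628  0.41916051 -0.4767243 ]
[1.18452358 0.33906778 1.18394589] [-145.63862649   -0.18458655  119.15379416] [ 0.4181049  -0.02991068  1.49299108] [-1.74775184e+02 -2.26854709e-03 -9.16052640e+01]
lifter s [260.7 166. ] 0.9 [ 0.454 -0.065]
lifter t [271.  228.8] 0.87 [ 0.439 -0.099]
rest s [345.7 174.5] 0.98 [0.34  0.155]
rest t [190.5 270.1] 0.97 [0.321 0.149]
rest t [229.2 229.1] 0.76 [0.442 0.028]
disc s [135.3 217.1] 0.89 [ 0.742 -0.315]
disc s [169.9 187.2] 0.66 [ 0.608 -0.287]
disc t [334.1 133.3] 0.7 [ 0.741 -0.315]
disc t [327.8 179.4] 0.59 [ 0.592 -0.289]
disc t [232.7 227.7] 0.45 [0.447 0.018]
stop s [156.3 178.2] 0.56 [ 0.601 -0.342]
stop t [345.1 177.8] 0.52 [ 0.596 -0.344]
tray s [326.1 244.2] 0.59 [0.554 0.197]
tray s [182.6 255.4] 0.41 [ 0.775 -0.127]
tray t [177.  194.1] 0.74 [0.559 0.193]
blade_nose s [258. 164.] 0.73 [ 0.425 -0.09 ]
blade_nose s [336.7 311.7] 0.33 [0.729 0.305]
blade_nose t [270.7 229.5] 0.96 [ 0.438 -0.1  ]
journal_rear s [258.7 166. ] 0.85 [ 0
[... 165 characters left out ...]
rnal_front s [183.7 251.1] 0.29 [ 0.788 -0.104]
journal_front t [269.4 231.3] 0.62 [ 0.432 -0.094]
journal_front t [273.8 121.1] 0.47 [ 0.769 -0.118]
slot_rear s [346.9 175.1] 0.85 [0.362 0.164]
slot_rear s [284.8 190.2] 0.6 [0.494 0.034]
slot_rear t [192.1 274.7] 0.6 [0.31 0.14]
slot_rear t [233.  229.3] 0.58 [0.441 0.015]
slot_rear t [325.7 178.5] 0.2 [ 0.587 -0.27 ]
slot_front s [348.7 174. ] 0.91 [0.356 0.167]
slot_front s [284.  187.9] 0.57 [0.489 0.028]
slot_front t [190.5 271.2] 0.72 [0.32  0.145]
slot_front t [229. 229.] 0.69 [0.442 0.027]
lifter_grip s [257.4 164.9] 0.95 [ 0.409 -0.101]
lifter_grip t [271.1 227.5] 0.89 [ 0.444 -0.103]
lifter_grip t [327.6 177.4] 0.45 [ 0.599 -0.288]
```

View pics/s0.png

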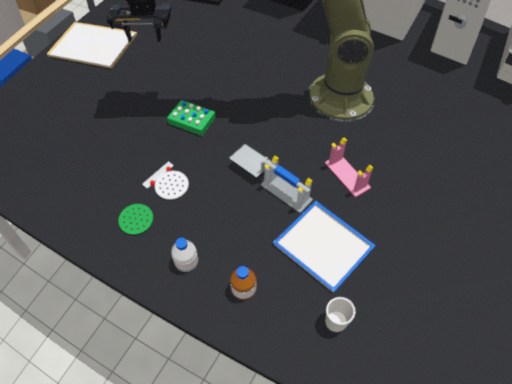

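View pics/t0.png

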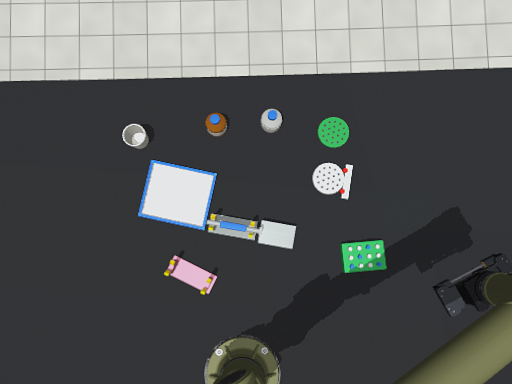

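The views show the lifter in the grey rest (top ~(235,226)) with its blade pointing to image right (-y). The white disc is at (328,179) with red studs at its right, and the tray is at (177,195). The green disc and the pink rest are decoys.

```bash
cat > m.py <<'E'
from h import *
def blobs(p,mask,mn=4):
    n,l,st,ce=cv2.connectedComponentsWithStats(mask.astype(np.uint8))
    return [(ce[i],st[i,4],l==i) for i in range(1,n) if st[i,4]>=mn]
def hsv(p): return [c.astype(int) for c in cv2.split(cv2.cvtColor(p['pixels'],cv2.COLOR_RGB2HSV))]
def red(p): h,s,v=hsv(p); return ((h<8)|(h>172))&(s>150)&(v>90)
def blue(p): h,s,v=hsv(p); return (h>100)&(h<125)&(s>140)&(v>80)
def yel(p): h,s,v=hsv(p); return (h>20)&(h<34)&(s>150)&(v>90)
E
python3 - <<'E'
from m import *
for n in('top','scene'):
    p=cam(n); print(n)
    for nm,f,z in(('red',red,.014),('blue',blue,.092),('yel',yel,.095)):
        for c,a,m in blobs(p,f(p)):
            w=atz(p,c,z)
            if 0.2<w[0]<0.9 and abs(w[1])<.5:
                ys,xs=np.nonzero(m); W=np.array([atz(p,(x,y),.014 if a>250 else z)[:2] for x,y in zip(xs,ys)])
                r=cv2.minAreaRect((W*1000).astype(np.float32)) if a>12 else None
                print(nm,c.round(1),a,w[:2].round(4),r and [np.round(q,1) for q in r])
    for t in('disc','tray'):
        for r in models.cut_out(p,t)[:3]:
            ys,xs=np.nonzero(r['pixels']); W=np.array([atz(p,(x,y),.009 if t=='disc' else .014)[:2] for x,y in zip(xs,ys)])
            q=cv2.minAreaRect((W*1000).astype(np.float32)); print(t,round(r['p'],2),W.mean(0).round(4),[np.round(k,1) for k in q])
E
```

```text
top
red [344.4 169.9] 19 [ 0.6207 -0.3419] [array([ 621.2, -341.4]), array([13.5, 11.4]), np.float64(42.5)]
red [341.3 190.9] 16 [ 0.554 -0.329] [array([ 553.6, -329.6]), array([11.1, 11.3]), np.float64(42.7)]
blue [272.  114.8] 71 [ 0.7857 -0.1128] [array([ 786.6, -112.8]), array([24.4, 28. ]), np.float64(88.2)]
blue [214.4 118.8] 71 [0.7782 0.063 ] [array([778.5,  63. ]), array([26. , 27.7]), np.float64(62.5)]
blue [176.4 194.8] 686 [0.5488 0.1821] [array([557.7, 191.8]), array([216.4, 186.5]), np.float64(76.2)]
blue [232.7 225.8] 165 [0.4511 0.0155] [array([451.1,  15.3]), array([78.1, 18.6]), np.float64(78.4)]
blue [367.8 246.7] 12 [ 0.3785 -0.3835] None
blue [359.5 256.4] 13 [ 0.3506 -0.3576] [array([ 350.3, -357.7]), array([8.9, 8.8]), np.float64(88.5)]
blue [378.6 263.9] 11 [ 0.3272 -0.4128] None
blue [351.5 266.3] 14 [ 0.3223 -0.3326] [array([ 321.6, -332.6]), array([9. , 8.8]), np.float64(88.6)]
yel [212.4 216.7] 18 [0.48   0.0752] [array([479.1,  76.5]), array([12. , 11.9]), np.float64(88.4)]
yel [252.3 223.2] 15 [ 0.4572 -0.0431] [array([457.8, -43.8]), array([ 8.9, 11.9])
[... 2085 characters left out ...]
.  167.9] 32 [0.3186 0.2118] [array([318.6, 211. ]), array([14.7, 21.4]), np.float64(75.7)]
yel [360.1 172.2] 18 [0.3454 0.1951] [array([345.4, 195.9]), array([16.4,  9.4]), np.float64(64.4)]
yel [308.  181.4] 34 [0.4464 0.0802] [array([446. ,  80.1]), array([13.4, 22.4]), np.float64(88.0)]
yel [300.2 188.9] 9 [0.4794 0.0728] None
disc 0.9 [ 0.5984 -0.2888] [array([ 598.2, -289.7]), array([101.7,  96.4]), np.float64(36.3)]
disc 0.8 [ 0.7464 -0.3119] [array([ 745.9, -311.6]), array([93.4, 98.1]), np.float64(29.9)]
disc 0.51 [0.4465 0.0143] [array([427.6,   6. ]), array([187.9, 112.7]), np.float64(77.4)]
tray 0.85 [0.5614 0.1924] [array([558.6, 190.8]), array([215.4, 188.1]), np.float64(76.0)]
```

drive_tool --angular '[[0, 0, -0.1304], [0, 0, -0.1304], [0, 0, -0.1304], [0, 0, -0.1304], [0, 0, -0.1304], [0, 0, -0.1304], [0, 0, -0.1304], [0, 0, 0], [0, 0, 0], [0, 0, 0], [0, 0, 0], [0, 0, 0], [0, 0, 0], [0, 0, 0], [0, 0, 0], [0, 0, 0], [0, 0, 0], [0, 0, 0], [0, 0, 0], [0, 0, 0]]' --delta_pos '[[0, 0, 0], [0, 0, 0], [0, 0, 0], [0, 0, 0], [0, 0, 0], [0, 0, 0], [0, 0, 0], [4.6, 0.32, 0.2], [4.6, 0.32, 0.2], [4.6, 0.32, 0.2], [4.6, 0.32, 0.2], [4.6, 0.32, 0.2], [4.6, 0.32, 0.2], [4.6, 0.32, 0.2], [4.6, 0.32, 0.2], [4.6, 0.32, 0.2], [4.6, 0.32, 0.2], [4.6, 0.32, 0.2], [4.6, 0.32, 0.2], [4.6, 0.32, 0.2]]' --gripper '[8, 8, 8, 8, 8, 8, 8, 8, 8, 8, 8, 8, 8, 8, 8, 8, 8, 8, 8, 8]'

```text
time_s: 3.5
tool_pos: [0.4472, -0.0031, 0.2109]
tool_rot: [179.9, 0.1, 78.6]
force: [1.0, 0.4, 0.3]
grip_width: 0.0805
grasp_force: 0.0
```

```bash
python3 - <<'E'
from m import *
s=telemetry.get_obs(); print(s['tool_pos'],s['tool_rot'],s['qpos'],s['time_s'])
p=cam('wrist','w1'); print(p['origin'],p['orientation'])
for nm,f,z in(('blue',blue,.092),('yel',yel,.1)):
    for c,a,m in blobs(p,f(p),30):
        ys,xs=np.nonzero(m); W=np.array([atz(p,(x,y),z)[:2] for x,y in zip(xs,ys)])
        r=cv2.minAreaRect((W*1000).astype(np.float32)); print(nm,c.round(1),a,W.mean(0).round(4),[np.round(q,1) for q in r])
E
```

```text
[ 0.44721344 -0.00310298  0.21088327] [1.79912230e+02 5.84024944e-02 7.85779584e+01] [ 42.88425819  -5.53926727 -42.88722079 111.12864144  -3.86324246
  72.89768951 -10.15844801] 3.5
[0.4619958  0.06804991 0.35948096] [ 1.64339785e+02 -7.32384264e-02 -1.14752666e+01]
blue [328.1  52.4] 2638 [0.5232 0.0972] [array([524.1, 111.6]), array([ 61.2, 143.3]), np.float64(76.3)]
blue [262.4 162.1] 1849 [0.4522 0.0187] [array([452.3,  17.8]), array([78.2, 18.6]), np.float64(78.0)]
yel [240.6  88.1] 256 [0.4475 0.083 ] [array([448.6,  82.7]), array([17.1, 14.5]), np.float64(77.4)]
yel [284.3  89.3] 286 [0.4816 0.0751] [array([480.7,  76.2]), array([17.1, 14.5]), np.float64(79.7)]
yel [ 29.7 107.3] 421 [0.2683 0.1075] [array([268.5, 107.1]), array([17.9, 20.7]), np.float64(68.4)]
yel [ 65.1 120.1] 194 [0.2965 0.09  ] [array([296. ,  90.4]), array([15.7, 10. ]), np.float64(70.1)]
yel [243.4 224.8] 184 [ 0.4247 -0.0318] [array([425.1, -32.2]), array([13.5, 14.4]), np.float64(78.0)]
yel [280.8 224.9] 185 [ 0.4574 -0.0386] [array([456.8, -38.6]), array([13.5, 14.5]), np.float64(78.4)]
yel [422.8 261.9] 432 [ 0.5837 -0.1043] [array([ 583.3, -107.5]), array([17.6, 58.3]), np.float64(10.5)]
yel [ 98.1 255.3] 98 [ 0.2824 -0.0355] [array([283. , -34.9]), array([27.5,  4.8]), np.float64(55.9)]
yel [ 98.2 281.7] 109 [ 0.272  -0.0627] [array([272.5, -60.9]), array([25.9,  8.4]), np.float64(87.2)]
```

View pics/w1.png

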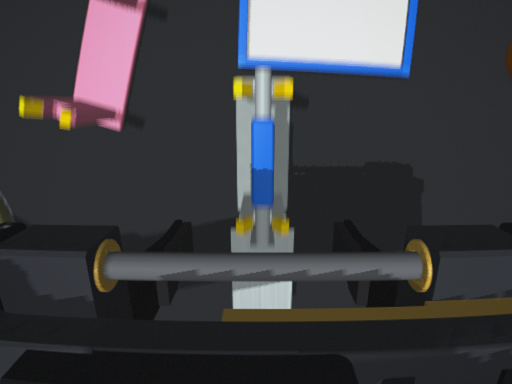

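The wrist view shows the blue block at (262,162) between the grey rest's yellow guides, well aligned with the tool.

drive_tool --angular '[[0, 0, 0.004], [0, 0, 0], [0, 0, 0], [0, 0, 0], [0, 0, 0], [0, 0, 0], [0, 0, 0], [0, 0, 0], [0, 0, 0], [0, 0, 0], [0, 0, 0], [0, 0, 0], [0, 0, 0], [0, 0, 0]]' --delta_pos '[[0.3, 0.04, 2], [0, 0, 3], [0, 0, 3], [0, 0, 3], [0, 0, 1.5], [0, 0, 0.8], [0, 0, 0.3], [0, 0, 0], [0, 0, 0], [0, 0, 0], [0, 0, 0], [0, 0, 0], [0, 0, 0], [0, 0, 0]]' --gripper '[6, 6, 6, 6, 6, 6, 6, 2.5, 2.5, 1.5, 1.5, 1.5, 1.5, 1.5]' --squeeze 50

```text
time_s: 4.95
tool_pos: [0.4478, -0.002, 0.0746]
tool_rot: [-180.0, 0.0, 78.3]
force: [-0.5, -0.4, 2.1]
grip_width: 0.0198
grasp_force: 50.0
```

drive_tool --angular '[[0, 0, 0], [0, 0, 0], [0, 0, 0], [0, 0, 0], [0, 0, 0], [0, 0, 0], [0, 0, 0], [0, 0, 0], [0, 0, 0], [0, 0, 0], [0, 0, 0], [0, 0, 0], [0, 0, 0], [0, 0, 0], [0, 0, -0.021], [0, 0, 0], [0, 0, 0], [0, 0, 0], [0, 0, 0], [0, 0, 0]]' --delta_pos '[[0, 0, -0.5], [0, 0, -1.5], [0, 0, -2], [0, 0, -2], [0, 0, -2], [0, 0, -2], [0, 0, -1], [-0.28, 3.31, 0], [-0.28, 3.31, 0], [-0.28, 3.31, 0], [-0.28, 3.31, 0], [-0.28, 3.31, 0], [-0.28, 3.31, 0], [0, 0, 1], [0, 0, 2], [0, 0, 2], [0, 0, 2], [0, 0, 2], [0, 0, 1], [0, 0, 0]]' --gripper '[1.5, 1.5, 1.5, 1.5, 1.5, 1.5, 1.5, 1.5, 1.5, 1.5, 1.5, 1.5, 1.5, 1.5, 1.5, 1.5, 1.5, 1.5, 1.5, 1.5]'

```text
time_s: 6.95
tool_pos: [0.6372, -0.0586, 0.0822]
tool_rot: [-179.7, 0.0, 79.6]
force: [0.4, 1.2, -2.7]
grip_width: 0.0193
grasp_force: 50.0
```

```bash
python3 - <<'E'
from m import *
s=telemetry.get_obs(); print(s['tool_pos'],s['tool_rot'],s['qpos'],s['force'],s['wrist_torque'])
a=cam('scene');b=cam('top')
for p in(a,b):
    for n in('blade_nose','disc'):
        for r in models.search_frame(p,n)[:2]: print(n,r['centre'],round(r['p'],2),atz(p,r['centre'],.009 if n=='disc' else .048)[:2].round(4))
    for c,ar,m in blobs(p,red(p)):
        w=atz(p,c,.012)
        if .2<w[0]<.9 and abs(w[1])<.5: print(w[:2].round(4))
# overlay predicted lifter blade & disc at 4x
def ov(p,lo,hi):
    x0,y0=lo;x1,y1=hi
    im=cv2.resize(cv2.cvtColor(p['pixels'],cv2.COLOR_RGB2BGR)[y0:y1,x0:x1],None,fx=5,fy=5,interpolation=cv2.INTER_CUBIC)
    t=np.array(s['tool_pos']);y=np.radians(s['tool_rot'][2]+180);u=np.array([np.cos(y),np.sin(y),0]);v=np.array([-u[1],u[0],0]);ax=t+[0,0,.0054]
    P=[ax+u*(k-.023)+v*q+[0,0,-.042] for k,q in((.088,.035),(.195,.035),(.195,-.035),(.088,-.035))]
    C=[[.597+.05*np.cos(k),-.288+.05*np.sin(k),.009] for k in np.linspace(0,6.28,40)]
    for Q,col in((P,(0,0,255)),(C,(0,255,0))):
        q=((proj(p,Q)+.5-[x0,y0])*5).astype(np.int32); cv2.polylines(im,[q],True,col,1)
    return im
A=ov(a,(130,140),(210,220));B=ov(b,(285,155),(365,215))
cv2.imwrite('pics/o1.png',np.hstack([A[:300],B])); print(A.shape,B.shape)
E
```

```text
[ 0.63717248 -0.05860603  0.08221432] [-1.79745726e+02  1.37870345e-02  7.95596919e+01] [ 33.86388358  29.46873759 -40.24746767  93.09683403  20.43255305
  65.28193731 -21.90399864] [ 0.3723537   1.17294102 -2.67748046] [ 0.02210526 -0.06662045  0.01409383]
blade_nose [201.6, 197.5] 0.96 [ 0.611  -0.1676]
blade_nose [187.6, 111.7] 0.62 [ 0.356  -0.3893]
disc [170.2, 184.3] 0.7 [ 0.598  -0.2929]
disc [240.9, 280.7] 0.7 [0.7605 0.047 ]
[ 0.5534 -0.3309]
[ 0.6226 -0.3419]
blade_nose [297.5, 170.3] 0.62 [ 0.619  -0.1891]
disc [333.6, 133.9] 0.96 [ 0.739  -0.3136]
disc [327.1, 180.8] 0.78 [ 0.588  -0.2863]
[ 0.621  -0.3423]
[ 0.5542 -0.3294]
(400, 400, 3) (300, 400, 3)
```

View pics/o1.png

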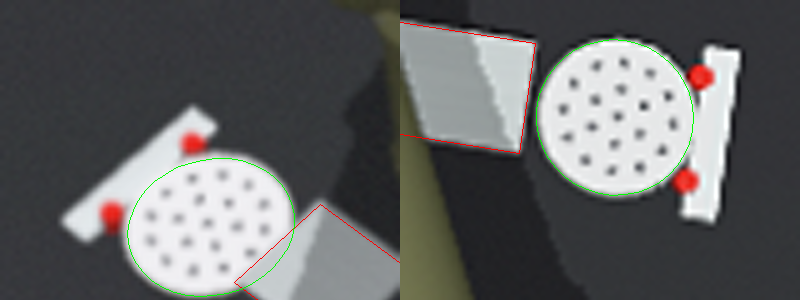

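The overlay shows the predicted blade (red) and disc (green) outlines matching both views, with the blade aimed squarely at the disc between the studs. Lowering.

drive_tool --angular '[[0, 0.0175, 0], [0, 0, 0], [0, 0, 0], [0, 0, 0], [0, 0, 0], [0, 0, 0]]' --delta_pos '[[0, 0, 1], [0, 0, 1.5], [0, 0, 1], [0, 0, 0.5], [0, 0, 0.1], [0, 0, 0]]' --gripper '[1.5, 1.5, 1.5, 1.5, 1.5, 1.5]'

```text
time_s: 7.85
tool_pos: [0.6392, -0.0577, 0.0433]
tool_rot: [-180.0, -1.0, 79.6]
force: [-0.2, -0.1, -2.9]
grip_width: 0.0192
grasp_force: 50.0
```

drive_tool --angular '[[0, 0, 0], [0, 0, 0], [0, 0, 0]]' --delta_pos '[[0, 0, 0.1], [0, 0, 0.05], [0, 0, 0]]' --gripper '[1.5, 1.5, 1.5]'

```text
time_s: 8.15
tool_pos: [0.6394, -0.058, 0.0424]
tool_rot: [180.0, -1.0, 79.6]
force: [-0.9, -0.3, -2.8]
grip_width: 0.0193
grasp_force: 50.0
```

drive_tool --angular '[[0, 0, 0], [0, 0, 0], [0, 0, 0]]' --delta_pos '[[0, 0, 0.1], [0, 0, 0.05], [0, 0, 0]]' --gripper '[1.5, 1.5, 1.5]'

```text
time_s: 8.45
tool_pos: [0.6391, -0.058, 0.0404]
tool_rot: [-180.0, -1.0, 79.6]
force: [-0.3, 0.5, -2.3]
grip_width: 0.0196
grasp_force: 50.0
```

drive_tool --angular '[[0, 0, 0], [0, 0, 0], [0, 0, 0]]' --delta_pos '[[0, 0, 0.1], [0, 0, 0.05], [0, 0, 0]]' --gripper '[1.5, 1.5, 1.5]'

```text
time_s: 8.75
tool_pos: [0.6393, -0.0579, 0.0392]
tool_rot: [180.0, -1.0, 79.6]
force: [-0.1, 0.7, -2.1]
grip_width: 0.0198
grasp_force: 50.0
```

drive_tool --angular '[[0, 0, 0], [0, 0, 0], [0, 0, 0]]' --delta_pos '[[0, 0, 0.1], [0, 0, 0], [0, 0, 0]]' --gripper '[1.5, 1.5, 1.5]'

```text
time_s: 9.05
tool_pos: [0.6394, -0.0578, 0.0383]
tool_rot: [180.0, -1.0, 79.6]
force: [0.1, 0.7, -1.0]
grip_width: 0.0193
grasp_force: 50.0
```

drive_tool --angular '[[0, 0, 0], [0, 0, 0], [0, 0, 0], [0, 0, 0], [0, 0, 0], [0, 0, 0]]' --delta_pos '[[0, 0, 0.08], [-0.5, 0, -0.009], [-0.5, 0, -0.009], [-0.3, 0, -0.005], [-0.2, 0, -0.003], [0, 0, 0]]' --gripper '[1.5, 1.5, 1.5, 1.5, 1.5, 1.5]'

```text
time_s: 9.65
tool_pos: [0.6363, -0.0738, 0.0372]
tool_rot: [-180.0, -0.9, 79.5]
force: [-0.9, -0.5, 0.4]
grip_width: 0.0199
grasp_force: 50.0
```

drive_tool --angular '[[0, 0, 0], [0, 0, 0], [0, 0, 0], [0, 0, 0], [0, 0, 0], [0, 0, 0], [0, 0, 0], [0, 0, 0]]' --delta_pos '[[-0.2, 0, -0.004], [-0.3, 0, -0.005], [-0.3, 0, -0.005], [-0.3, 0, -0.005], [-0.3, 0, -0.005], [-0.3, 0, -0.005], [-0.3, 0, -0.005], [0, 0, 0]]' --gripper '[1.5, 1.5, 1.5, 1.5, 1.5, 1.5, 1.5, 1.5]'

```text
time_s: 10.45
tool_pos: [0.6326, -0.0934, 0.0371]
tool_rot: [-180.0, -1.0, 79.5]
force: [-0.5, -0.0, -0.1]
grip_width: 0.0195
grasp_force: 50.0
```

drive_tool --angular '[[0, 0, 0], [0, 0, 0], [0, 0, 0], [0, 0, 0], [0, 0, 0], [0, 0, 0], [0, 0, 0], [0, 0, 0]]' --delta_pos '[[-0.3, 0, -0.005], [-0.4, 0, -0.007], [-0.4, 0, -0.007], [-0.4, 0, -0.007], [-0.4, 0, -0.007], [-0.4, 0, -0.007], [-0.4, 0, -0.007], [0, 0, 0]]' --gripper '[1.5, 1.5, 1.5, 1.5, 1.5, 1.5, 1.5, 1.5]'

```text
time_s: 11.25
tool_pos: [0.6277, -0.1201, 0.0372]
tool_rot: [-180.0, -0.9, 79.5]
force: [0.8, 0.4, 0.1]
grip_width: 0.0198
grasp_force: 50.0
```

```bash
cat > ov.py <<'E'
from m import *
def run(name,ctr=None,half=(40,30),cams=('scene','top')):
    s=telemetry.get_obs(); print(np.round(s['tool_pos'],4),np.round(s['tool_rot'],2),np.round(s['force'],1),np.round(s['wrist_torque'],2),s['time_s'])
    t=np.array(s['tool_pos']);Rm=R.from_euler('xyz',s['tool_rot'],degrees=True).as_matrix()
    L=lambda x,y,z: t+Rm@np.array([-(x-.023),y,-(z+.0054)])  # lifter frame -> world
    P=[L(k,q,-.042) for k,q in((.088,.035),(.195,.035),(.195,-.035),(.088,-.035))]
    out=[]
    for n in cams:
        p=cam(n); c=proj(p,[L(.15,0,-.04) if ctr is None else ctr])[0].round().astype(int)
        x0,y0=np.clip(c-half,0,[512-2*half[0],384-2*half[1]])
        f=400//(2*half[0])
        im=cv2.resize(cv2.cvtColor(p['pixels'],cv2.COLOR_RGB2BGR)[y0:y0+2*half[1],x0:x0+2*half[0]],None,fx=f,fy=f,interpolation=cv2.INTER_CUBIC)
        cv2.polylines(im,[((proj(p,P)+.5-[x0,y0])*f).astype(np.int32)],True,(0,0,255),1); out.append(im)
        for r in models.cut_out(p,'disc')[:3]:
            ys,xs=np.nonzero(r['pixels']); print(n,'disc',round(r['p'],2),np.mean([atz(p,(a,b),.010)[:2] for a,b in zip(xs,ys)],0).round(4))
    print('nose',L(.195,0,-.042).round(4)); cv2.imwrite(f'pics/{name}.png',np.hstack(out))
E
python3 -c "import ov;ov.run('o2')"
```

```text
[ 0.6277 -0.1201  0.0372] [-179.99   -0.95   79.5 ] [0.8 0.4 0.1] [-0.33  0.07 -0.04] 11.25
scene disc 0.82 [ 0.5974 -0.2886]
scene disc 0.8 [ 0.7463 -0.31  ]
top disc 0.81 [ 0.745  -0.3123]
top disc 0.58 [ 0.5969 -0.2889]
nose [ 0.5965 -0.2886 -0.0023]
```

View pics/o2.png

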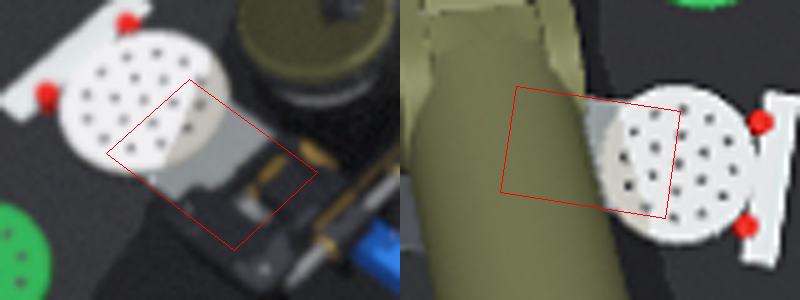

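The blade (shadowed grey) is under the disc with its nose at the disc's centre, and the disc is still against the studs. Continue 36 mm, then lift with a small nose-up tilt.

drive_tool --angular '[[0, 0, 0], [0, 0, 0], [0, 0, 0], [0, 0, 0], [0, 0, 0], [0, 0, 0], [0, 0, 0], [0, 0, 0], [0, 0, 0], [0, 0, 0]]' --delta_pos '[[-0.3, 0, -0.005], [-0.4, 0, -0.007], [-0.4, 0, -0.007], [-0.5, 0, -0.008], [-0.5, 0, -0.008], [-0.5, 0, -0.008], [-0.5, 0, -0.008], [-0.4, 0, -0.007], [-0.1, 0, -0.002], [0, 0, 0]]' --gripper '[1.5, 1.5, 1.5, 1.5, 1.5, 1.5, 1.5, 1.5, 1.5, 1.5]'

```text
time_s: 12.45
tool_pos: [0.6211, -0.1552, 0.0371]
tool_rot: [-180.0, -0.9, 79.5]
force: [0.2, 1.0, -0.7]
grip_width: 0.0194
grasp_force: 50.0
```

drive_tool --angular '[[0, -0.006, 0], [0, -0.01, 0], [0, -0.01, 0], [0, -0.01, 0], [0, -0.01, 0], [0, -0.01, 0], [0, -0.01, 0], [0, -0.008, 0], [0, 0, 0], [0, 0, 0], [0, 0, 0], [0, 0, 0], [0, 0, 0], [0, 0, 0], [0, 0, 0], [0, 0, 0]]' --delta_pos '[[0, 0, -0.05], [0, 0, -0.1], [0, 0, -0.1], [0, 0, -0.1], [0, 0, -0.1], [0, 0, -0.15], [0, 0, -0.2], [0, 0, -0.25], [0, 0, -0.3], [0, 0, -0.4], [0, 0, -0.5], [0, 0, -0.5], [0, 0, -0.5], [0, 0, -0.4], [0, 0, -0.2], [0, 0, 0]]' --gripper '[1.5, 1.5, 1.5, 1.5, 1.5, 1.5, 1.5, 1.5, 1.5, 1.5, 1.5, 1.5, 1.5, 1.5, 1.5, 1.5]'

```text
time_s: 14.05
tool_pos: [0.622, -0.1525, 0.0761]
tool_rot: [180.0, 3.2, 79.6]
force: [-0.4, -0.4, -5.1]
grip_width: 0.0199
grasp_force: 50.0
```

```bash
python3 -c "import ov;ov.run('o3')"
```

```text
[ 0.622  -0.1525  0.0761] [179.96   3.25  79.56] [-0.4 -0.4 -5.1] [ 0.38 -0.13 -0.04] 14.05
scene disc 0.62 [ 0.7461 -0.3109]
top disc 0.73 [ 0.6014 -0.2973]
top disc 0.69 [ 0.7453 -0.3125]
top disc 0.21 [0.4523 0.0191]
nose [ 0.5905 -0.3234  0.0493]
```

View pics/o3.png

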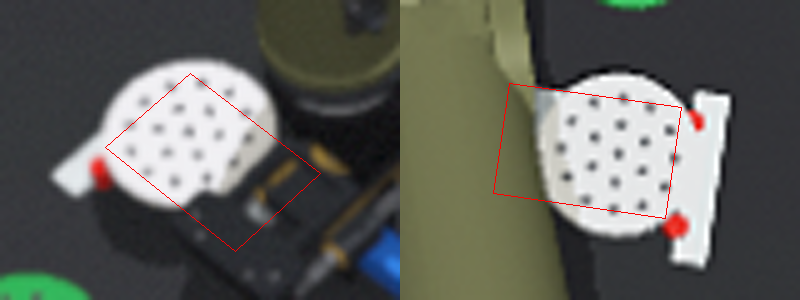

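The disc sits squarely on the blade, clear of the studs. Now raise and turn slightly, then carry it to the tray with gentle ramps.

drive_tool --angular '[[0, 0, 0.006], [0, 0, 0.007], [0, 0, 0.007], [0, 0, 0.007], [0, 0, 0.007], [0, 0, 0.007], [0, 0, 0.007], [0, 0, 0.006], [0, 0, 0.004], [0, 0, 0]]' --delta_pos '[[0, 0, -0.2], [0, 0, -0.5], [0, 0, -0.8], [0, 0, -0.9], [0, 0, -0.9], [0, 0, -0.9], [0, 0, -0.7], [0, 0, -0.4], [0, 0, -0.2], [0, 0, 0]]' --gripper '[1.5, 1.5, 1.5, 1.5, 1.5, 1.5, 1.5, 1.5, 1.5, 1.5]'

```text
time_s: 15.25
tool_pos: [0.6224, -0.1495, 0.1307]
tool_rot: [179.8, 3.2, 76.2]
force: [0.3, -0.1, -4.9]
grip_width: 0.0197
grasp_force: 50.0
```

drive_tool --angular '[[0, 0, 0], [0, 0, 0], [0, 0, 0], [0, 0, 0], [0, 0, 0], [0, 0, 0], [0, 0, 0], [0, 0, 0], [0, 0, 0], [0, 0, 0], [0, 0, 0], [0, 0, 0], [0, 0, 0], [0, 0, 0], [0, 0, 0], [0, 0, 0], [0, 0, 0], [0, 0, 0], [0, 0, 0], [0, 0, 0]]' --delta_pos '[[0.43, -0.14, -0.025], [0.86, -0.28, -0.05], [1.29, -0.41, -0.07], [1.71, -0.55, -0.1], [2.14, -0.69, -0.12], [2.57, -0.83, -0.15], [3.0, -0.96, -0.17], [3.43, -1.1, -0.2], [3.43, -1.1, -0.2], [3.43, -1.1, -0.2], [3.43, -1.1, -0.2], [3.43, -1.1, -0.2], [3.43, -1.1, -0.2], [3.0, -0.96, -0.17], [2.57, -0.83, -0.15], [2.14, -0.69, -0.12], [1.71, -0.55, -0.1], [1.29, -0.41, -0.07], [0.86, -0.28, -0.05], [0.43, -0.14, -0.025]]' --gripper '[1.5, 1.5, 1.5, 1.5, 1.5, 1.5, 1.5, 1.5, 1.5, 1.5, 1.5, 1.5, 1.5, 1.5, 1.5, 1.5, 1.5, 1.5, 1.5, 1.5]'

```text
time_s: 17.25
tool_pos: [0.5888, 0.3197, 0.1306]
tool_rot: [179.8, 3.2, 76.3]
force: [0.4, 0.4, -4.3]
grip_width: 0.0196
grasp_force: 50.0
```

```bash
python3 -c "import ov;ov.run('o4',half=(50,37))"
```

```text
[0.5888 0.3197 0.1306] [179.82   3.22  76.31] [ 0.4  0.4 -4.3] [ 0.3  -0.13  0.02] 17.25
scene disc 0.57 [0.4969 0.171 ]
top disc 0.96 [0.5669 0.1982]
top disc 0.67 [0.5621 0.1696]
top disc 0.57 [0.7813 0.0613]
nose [0.5478 0.1508 0.1037]
```

View pics/o4.png

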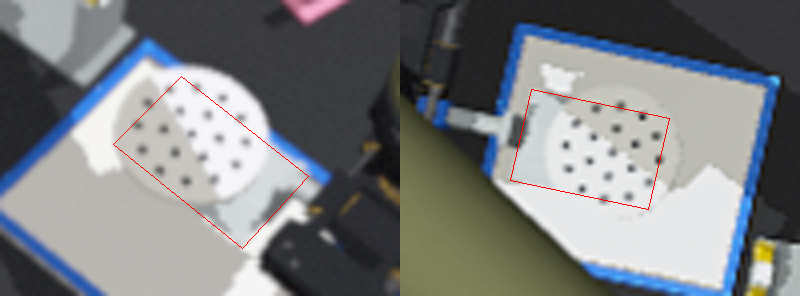

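The disc is on the blade, over the middle of the tray. Lower it level until just above the tray floor.

drive_tool --angular '[[0, 0, 0], [0, 0, 0], [0, 0, 0], [0, 0, 0], [0, 0, 0], [0, 0, 0], [0, 0, 0], [0, 0, 0], [0, 0, 0], [0, 0.01, 0], [0, 0.012, 0], [0, 0.012, 0], [0, 0.012, 0], [0, 0.01, 0], [0, 0, 0], [0, 0, 0]]' --delta_pos '[[0, 0, 0.2], [0, 0, 0.5], [0, 0, 0.8], [0, 0, 1], [0, 0, 1], [0, 0, 1], [0, 0, 1], [0, 0, 0.8], [0, 0, 0.6], [0, 0, 0.4], [0, 0, 0.3], [0, 0, 0.3], [0, 0, 0.2], [0, 0, 0.2], [0, 0, 0.1], [0, 0, 0]]' --gripper '[1.5, 1.5, 1.5, 1.5, 1.5, 1.5, 1.5, 1.5, 1.5, 1.5, 1.5, 1.5, 1.5, 1.5, 1.5, 1.5]'

```text
time_s: 19.05
tool_pos: [0.5887, 0.3137, 0.0467]
tool_rot: [179.8, 0.0, 76.2]
force: [-0.7, 0.5, -4.6]
grip_width: 0.0195
grasp_force: 50.0
```

```bash
python3 -c "import ov;ov.run('o5',half=(50,37))"
```

```text
[0.5887 0.3137 0.0467] [1.7981e+02 4.0000e-02 7.6230e+01] [-0.7  0.5 -4.6] [ 0.22 -0.15  0.01] 19.05
scene disc 0.83 [0.5507 0.1793]
scene disc 0.63 [ 0.7461 -0.3111]
top disc 0.97 [ 0.744  -0.3128]
top disc 0.75 [0.5579 0.1813]
nose [0.5478 0.1466 0.0102]
```

drive_tool --angular '[[0, 0, 0], [0, 0, 0], [0, 0, 0], [0, 0, 0], [0, 0, 0], [0, 0, 0], [0, 0.008, 0], [0, 0.014, 0], [0, 0.014, 0], [0, 0.014, 0], [0, 0.014, 0], [0, 0.014, 0], [0, 0.014, 0], [0, 0.014, 0], [0, 0.014, 0], [0, 0.008, 0], [0, 0, 0]]' --delta_pos '[[0.1, 0, 0.05], [0.3, 0, 0.05], [0.4, 0, 0.05], [0.4, 0, 0.05], [0.2, 0, 0.05], [0.1, 0, 0], [-0.03, 0, -0.138], [-0.051, 0, -0.241], [-0.051, 0, -0.241], [-0.051, 0, -0.241], [-0.051, 0, -0.241], [-0.051, 0, -0.241], [-0.051, 0, -0.241], [-0.051, 0, -0.241], [-0.051, 0, -0.241], [-0.03, 0, -0.138], [0, 0, 0]]' --gripper '[1.5, 1.5, 1.5, 1.5, 1.5, 1.5, 1.5, 1.5, 1.5, 1.5, 1.5, 1.5, 1.5, 1.5, 1.5, 1.5, 1.5]'

```text
time_s: 20.95
tool_pos: [0.5909, 0.3222, 0.0661]
tool_rot: [179.8, -7.3, 76.2]
force: [0.3, -0.5, -4.3]
grip_width: 0.0195
grasp_force: 50.0
```

```bash
python3 -c "import ov;ov.run('o6',half=(50,37))"
```

```text
[0.5909 0.3222 0.0661] [179.79  -7.31  76.23] [ 0.3 -0.5 -4.3] [-0.06 -0.03 -0.05] 20.95
scene disc 0.83 [ 0.7454 -0.3113]
scene disc 0.76 [0.5531 0.1929]
top disc 0.84 [ 0.7452 -0.3123]
top disc 0.67 [0.5648 0.1894]
top disc 0.47 [0.5952 0.248 ]
nose [0.5516 0.161  0.0079]
```

drive_tool --angular '[[0, 0.008, 0], [0, 0.014, 0], [0, 0.014, 0], [0, 0.014, 0], [0, 0.014, 0], [0, 0.014, 0], [0, 0.014, 0], [0, 0.008, 0], [0, 0, 0], [0, 0, 0]]' --delta_pos '[[-0.03, 0, -0.138], [-0.051, 0, -0.241], [-0.051, 0, -0.241], [-0.051, 0, -0.241], [-0.051, 0, -0.241], [-0.051, 0, -0.241], [-0.051, 0, -0.241], [-0.03, 0, -0.138], [0, 0, 0], [0, 0, 0]]' --gripper '[1.5, 1.5, 1.5, 1.5, 1.5, 1.5, 1.5, 1.5, 1.5, 1.5]'

```text
time_s: 22.15
tool_pos: [0.5891, 0.3164, 0.0823]
tool_rot: [179.8, -13.0, 76.3]
force: [0.4, 0.5, -4.6]
grip_width: 0.0199
grasp_force: 50.0
```

```bash
python3 -c "import ov;ov.run('o7',half=(50,37))"
```

```text
[0.5891 0.3164 0.0823] [179.8  -13.04  76.28] [ 0.4  0.5 -4.6] [-0.3   0.05 -0.  ] 22.15
scene disc 0.97 [0.5503 0.19  ]
scene disc 0.66 [ 0.746  -0.3111]
scene disc 0.28 [0.4427 0.0148]
top disc 0.83 [0.572  0.1808]
top disc 0.76 [ 0.7453 -0.3116]
nose [0.5515 0.1616 0.0078]
```

View pics/o7.png

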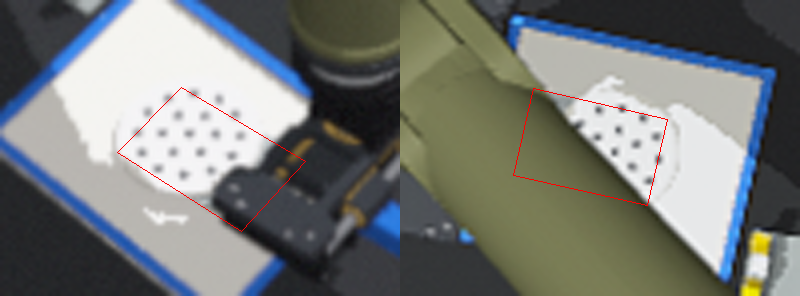

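drive_tool --angular '[[0, 0, 0], [0, 0, 0], [0, 0, 0], [0, 0.01, 0], [0, 0.012, 0], [0, 0.012, 0], [0, 0.012, 0], [0, 0.012, 0], [0, 0.012, 0], [0, 0.01, 0], [0, 0, 0], [0, 0, 0]]' --delta_pos '[[-0.02, 0, 0.1], [-0.02, 0, 0.1], [-0.02, 0, 0.1], [-0.037, 0, -0.172], [-0.044, 0, -0.206], [-0.044, 0, -0.206], [-0.044, 0, -0.206], [-0.044, 0, -0.206], [-0.044, 0, -0.206], [-0.037, 0, -0.172], [0, 0, 0], [0, 0, 0]]' --gripper '[1.5, 1.5, 1.5, 1.5, 1.5, 1.5, 1.5, 1.5, 1.5, 1.5, 1.5, 1.5]'

```text
time_s: 23.55
tool_pos: [0.5876, 0.3099, 0.0916]
tool_rot: [179.8, -17.6, 76.3]
force: [0.3, -1.1, -2.0]
grip_width: 0.0194
grasp_force: 50.0
```

```bash
python3 -c "import ov;ov.run('o8',half=(50,37))"
```

```text
[0.5876 0.3099 0.0916] [179.81 -17.59  76.29] [ 0.3 -1.1 -2. ] [-0.56 -0.01 -0.01] 23.55
scene disc 0.71 [0.5489 0.1844]
scene disc 0.71 [ 0.7459 -0.3124]
scene disc 0.38 [0.5419 0.3587]
top disc 0.73 [0.5798 0.1692]
top disc 0.7 [ 0.7455 -0.3125]
nose [0.5515 0.1613 0.0047]
```

drive_tool --angular '[[0, 0, 0], [0, 0, 0], [0, 0, 0], [0, 0, 0], [0, 0, 0], [0, 0, 0], [0, 0, 0], [0, 0, 0], [0, 0, 0], [0, 0, 0], [0, 0, 0], [0, 0, 0]]' --delta_pos '[[0.1, 0, 0.03], [0.19, 0, 0.06], [0.19, 0, 0.06], [0.19, 0, 0.06], [0.19, 0, 0.06], [0.19, 0, 0.06], [0.19, 0, 0.06], [0.19, 0, 0.06], [0.19, 0, 0.06], [0.19, 0, 0.06], [0.1, 0, 0.03], [0, 0, 0]]' --gripper '[1.5, 1.5, 1.5, 1.5, 1.5, 1.5, 1.5, 1.5, 1.5, 1.5, 1.5, 1.5]'

```text
time_s: 24.95
tool_pos: [0.5924, 0.3302, 0.0919]
tool_rot: [179.8, -17.6, 76.3]
force: [-0.2, 1.0, -1.9]
grip_width: 0.0199
grasp_force: 50.0
```

```bash
python3 -c "import ov;ov.run('o9',half=(50,37))"
```

```text
[0.5924 0.3302 0.0919] [179.8  -17.64  76.32] [-0.2  1.  -1.9] [-0.57  0.09  0.02] 24.95
scene disc 0.89 [ 0.7469 -0.3122]
scene disc 0.74 [0.5524 0.1905]
scene disc 0.63 [0.441  0.0134]
top disc 0.73 [ 0.7447 -0.3136]
top disc 0.71 [0.5765 0.1774]
nose [0.5563 0.1817 0.0049]
```

View pics/o9.png

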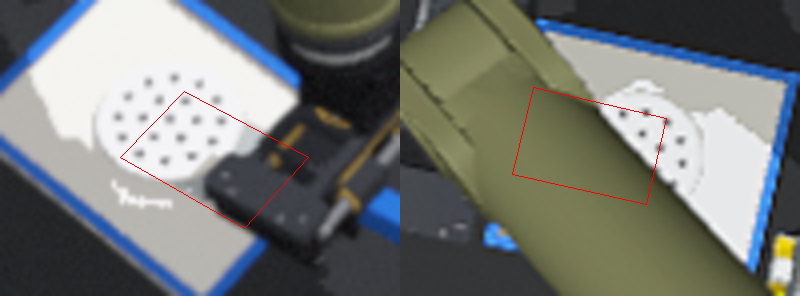

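The disc's front rests on the tray floor and it is sliding off as the blade withdraws (more blade visible in the scene view). Continue.

drive_tool --angular '[[0, 0, 0], [0, 0, 0], [0, 0, 0], [0, 0, 0], [0, 0, 0], [0, 0, 0], [0, 0, 0], [0, 0, 0], [0, 0, 0], [0, 0, 0], [0, 0, 0], [0, 0, 0], [0, 0, 0], [0, 0, 0], [0, 0, 0], [0, 0, 0], [0, 0, 0], [0, 0, 0]]' --delta_pos '[[0.1, 0, 0.03], [0.19, 0, 0.06], [0.19, 0, 0.06], [0.19, 0, 0.06], [0.19, 0, 0.06], [0.19, 0, 0.06], [0.19, 0, 0.06], [0.19, 0, 0.06], [0.19, 0, 0.06], [0.19, 0, 0.06], [0.19, 0, 0.06], [0.19, 0, 0.06], [0.19, 0, 0.06], [0.19, 0, 0.06], [0.19, 0, 0.06], [0.19, 0, 0.06], [0.1, 0, 0.03], [0, 0, 0]]' --gripper '[1.5, 1.5, 1.5, 1.5, 1.5, 1.5, 1.5, 1.5, 1.5, 1.5, 1.5, 1.5, 1.5, 1.5, 1.5, 1.5, 1.5, 1.5]'

```text
time_s: 26.95
tool_pos: [0.5999, 0.3613, 0.092]
tool_rot: [179.8, -17.6, 76.3]
force: [0.1, -1.1, -2.0]
grip_width: 0.0198
grasp_force: 50.0
```

```bash
python3 -c "import ov;ov.run('o10',half=(50,37))"
```

```text
[0.5999 0.3613 0.092 ] [179.8  -17.64  76.32] [ 0.1 -1.1 -2. ] [-0.56  0.09  0.03] 26.95
scene disc 0.6 [0.5549 0.1946]
scene disc 0.59 [ 0.7464 -0.31  ]
scene disc 0.51 [0.7195 0.3104]
top disc 0.86 [0.5729 0.1861]
top disc 0.66 [ 0.7453 -0.3115]
nose [0.5639 0.2128 0.0049]
```

drive_tool --angular '[[0, 0, 0], [0, 0, 0], [0, 0, 0], [0, 0, 0], [0, 0, 0], [0, 0, 0], [0, 0, 0], [0, 0, 0], [0, 0, 0], [0, 0, 0], [0, 0, 0], [0, 0, 0], [0, 0, 0], [0, 0, 0], [0, 0, 0], [0, 0, 0], [0, 0, 0], [0, 0, 0]]' --delta_pos '[[0.1, 0, 0.03], [0.19, 0, 0.06], [0.19, 0, 0.06], [0.19, 0, 0.06], [0.19, 0, 0.06], [0.19, 0, 0.06], [0.19, 0, 0.06], [0.19, 0, 0.06], [0.19, 0, 0.06], [0.19, 0, 0.06], [0.19, 0, 0.06], [0.19, 0, 0.06], [0.19, 0, 0.06], [0.19, 0, 0.06], [0.19, 0, 0.06], [0.19, 0, 0.06], [0.1, 0, 0.03], [0, 0, 0]]' --gripper '[1.5, 1.5, 1.5, 1.5, 1.5, 1.5, 1.5, 1.5, 1.5, 1.5, 1.5, 1.5, 1.5, 1.5, 1.5, 1.5, 1.5, 1.5]'

```text
time_s: 28.95
tool_pos: [0.6076, 0.3924, 0.0921]
tool_rot: [179.8, -17.6, 76.3]
force: [0.9, 0.8, -2.1]
grip_width: 0.0194
grasp_force: 50.0
```

```bash
python3 -c "import ov;ov.run('o11',half=(50,37))"
```

```text
[0.6076 0.3924 0.0921] [179.79 -17.65  76.32] [ 0.9  0.8 -2.1] [-0.49  0.02 -0.03] 28.95
scene disc 0.84 [ 0.7467 -0.3114]
scene disc 0.68 [0.5574 0.1959]
scene disc 0.39 [ 0.7719 -0.1249]
top disc 0.94 [ 0.7464 -0.3128]
top disc 0.55 [0.5663 0.1911]
nose [0.5716 0.2439 0.0051]
```

View pics/o11.png

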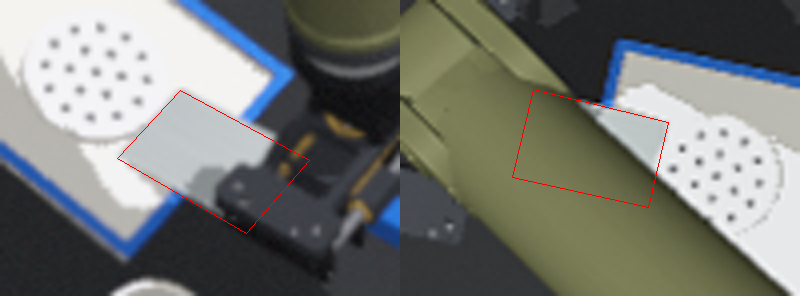

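The disc lies flat in the tray and the blade is clear of it (the disc's perforated top is at (90,80) in the left crop). Lift and level.

drive_tool --angular '[[0, 0, 0], [0, 0, 0], [0, 0, 0], [0, 0, 0], [0, 0, 0], [0, 0, 0], [0, 0, 0], [0, -0.0513, 0], [0, -0.0513, 0], [0, -0.0513, 0], [0, -0.0513, 0], [0, -0.0513, 0], [0, -0.0513, 0], [0, 0, -0.035], [0, 0, 0]]' --delta_pos '[[0.2, 0, -0.4], [0.3, 0, -1.0], [0.5, 0, -1.6], [0.6, 0, -1.9], [0.6, 0, -1.9], [0.5, 0, -1.6], [0.3, 0, -1.1], [0, 0, 0], [0, 0, 0], [0, 0, 0], [0, 0, 0], [0, 0, 0], [0, 0, 0], [0, 0, 0], [0, 0, 0]]' --gripper '[1.5, 1.5, 1.5, 1.5, 1.5, 1.5, 1.5, 1.5, 1.5, 1.5, 1.5, 1.5, 1.5, 1.5, 1.5]'

```text
time_s: 30.65
tool_pos: [0.6068, 0.3928, 0.1916]
tool_rot: [179.9, -0.0, 78.3]
force: [-0.5, -0.2, -3.1]
grip_width: 0.0196
grasp_force: 50.0
```

drive_tool --angular '[[0, 0, 0], [0, 0, 0], [0, 0, 0], [0, 0, 0], [0, 0, 0], [0, 0, 0], [0, 0, 0], [0, 0, 0], [0, 0, 0], [0, 0, 0], [0, 0, 0], [0, 0, 0], [0, 0, 0], [0, 0, 0], [0, 0, 0], [0, 0, 0]]' --delta_pos '[[-1.5, -0.27, 0], [-3, -0.54, 0], [-3.5, -0.63, 0], [-3.5, -0.63, 0], [-3.5, -0.63, 0], [-3.5, -0.63, 0], [-3.5, -0.63, 0], [-3.5, -0.63, 0], [-3.5, -0.63, 0], [-3.5, -0.63, 0], [-3.5, -0.63, 0], [-3, -0.54, 0], [-1.5, -0.27, 0], [-0.9, -0.16, 0], [-0.5, -0.24, 0], [0, 0, 0]]' --gripper '[1.5, 1.5, 1.5, 1.5, 1.5, 1.5, 1.5, 1.5, 1.5, 1.5, 1.5, 1.5, 1.5, 1.5, 1.5, 1.5]'

```text
time_s: 32.25
tool_pos: [0.4464, -0.0025, 0.1916]
tool_rot: [179.8, 0.0, 78.2]
force: [-0.2, -0.2, -2.5]
grip_width: 0.0194
grasp_force: 50.0
```

```bash
python3 - <<'E'
from m import *
s=telemetry.get_obs(); t=np.array(s['tool_pos']); print(t.round(4),np.round(s['tool_rot'],2))
p=cam('wrist'); b=cam('top'); sc=cam('scene')
for nm,f,z in(('blue',blue,t[2]+.0174),('yel',yel,.1)):
    for c,a,m in blobs(p,f(p),100):
        ys,xs=np.nonzero(m); W=np.array([atz(p,(x,y),z)[:2] for x,y in zip(xs,ys)])
        r=cv2.minAreaRect((W*1000).astype(np.float32)); print(nm,c.round(1),a,W.mean(0).round(4),[np.round(q,1) for q in r])
for q in(b,sc):
  for n in('disc','tray'):
    for r in models.cut_out(q,n)[:2]:
        ys,xs=np.nonzero(r['pixels']); W=np.array([atz(q,(x,y),.014)[:2] for x,y in zip(xs,ys)]); print(n,round(r['p'],2),[np.round(k,1) for k in cv2.minAreaRect((W*1000).astype(np.float32))])
c=lambda q,o:cv2.resize(cv2.cvtColor(q['pixels'],cv2.COLOR_RGB2BGR)[o[1]:o[1]+150,o[0]:o[0]+200],None,fx=2,fy=2)
cv2.imwrite('pics/f1.png',np.hstack([c(sc,(230,130)),c(b,(110,140))]))
E
```

```text
[ 0.4464 -0.0025  0.1916] [1.798e+02 3.000e-02 7.823e+01]
blue [240.5  34. ] 652 [0.4588 0.0962] [array([459. ,  96.2]), array([24.9,  4. ]), np.float64(77.6)]
blue [371.1  56.5] 1927 [0.5084 0.0779] [array([502. ,  87.5]), array([29.5, 57.1]), np.float64(76.6)]
blue [262.4 196.3] 4810 [0.4535 0.0291] [array([453.4,  28.4]), array([51.9, 19.3]), np.float64(78.0)]
blue [262.3 291.4] 865 [ 0.4437 -0.0178] [array([443.6, -18.2]), array([12.5, 19.1]), np.float64(78.0)]
yel [238.3  92. ] 266 [0.4463 0.0801] [array([446.4,  80.3]), array([12.2, 11.2]), np.float64(77.5)]
yel [287.   91.9] 283 [0.4816 0.0727] [array([481.7,  72.9]), array([12.3, 11.9]), np.float64(78.9)]
yel [ 14.6 113.7] 406 [0.2682 0.1046] [array([268. , 104.6]), array([13.3, 22.6]), np.float64(69.5)]
yel [ 51.5 124.6] 215 [0.2965 0.089 ] [array([296.3,  89.2]), array([14.8, 10.2]), np.float64(61.8)]
yel [314.3 253.9] 154 [ 0.4801 -0.0625] [array([479.8, -64.4]), array([ 6.7, 27.2]), np.float64(1.4)]
yel [209.2 258.2] 104 [ 0.391  -0.0479] [array([391. , -47.7]), array([26.9,  3.8]), np.float64(70.2)]
disc 0.95 [array([ 745.8, -312.6]), array([92.8, 94.6]), np.float64(87.7)]
disc 0.34 [array([444. , -37.8]), array([302.7,  78.2]), np.float64(77.2)]
tray 0.65 [array([559.2, 190.3]), array([215.6, 188.7]), np.float64(75.1)]
disc 0.83 [array([556.9, 197.6]), array([98.3, 98.4]), np.float64(89.1)]
disc 0.5 [array([331.5, -99. ]), array([288.3,  84.3]), np.float64(80.9)]
tray 0.94 [array([557.9, 191.3]), array([213.4, 188. ]), np.float64(76.2)]
tray 0.25 [array([720.9, 307.8]), array([72.4, 93.8]), np.float64(72.3)]
```

View pics/f1.png

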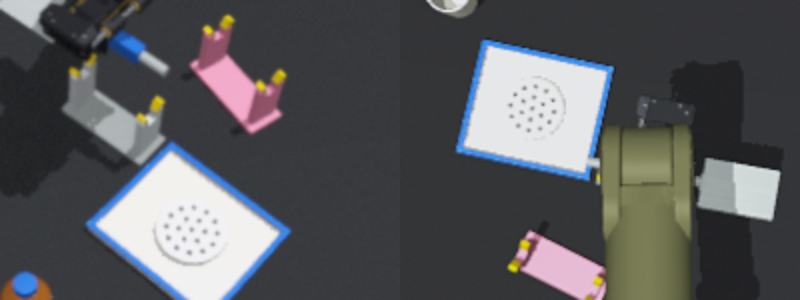

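The tray is unmoved and the disc lies flat in it with its perforated side up. The lifter is above its rest; lower it into the slots.

drive_tool --angular '[[0, 0, 0], [0, 0, 0], [0, 0, 0], [0, 0, 0], [0, 0, 0], [0, 0, 0], [0, 0, 0], [0, 0, 0], [0, 0, 0], [0, 0, 0], [0, 0, 0], [0, 0, 0]]' --delta_pos '[[0.2, 0.12, 1], [0, 0, 2], [0, 0, 2], [0, 0, 1.5], [0, 0, 1], [0, 0, 0.8], [0, 0, 0.8], [0, 0, 0.7], [0, 0, 0.6], [0, 0, 0.5], [0, 0, 0.3], [0, 0, 0]]' --gripper '[1.5, 1.5, 1.5, 1.5, 1.5, 1.5, 1.5, 1.5, 1.5, 1.5, 1.5, 1.5]'

```text
time_s: 33.8
tool_pos: [0.4483, -0.0011, 0.0792]
tool_rot: [179.8, 0.0, 78.3]
force: [-0.6, -0.7, -2.2]
grip_width: 0.0195
grasp_force: 50.0
```

drive_tool --angular '[[0, 0, 0], [0, 0, 0], [0, 0, 0], [0, 0, 0]]' --delta_pos '[[0, 0, 0.2], [0, 0, 0.1], [0, 0, 0.1], [0, 0, 0]]' --gripper '[1.5, 1.5, 1.5, 1.5]'

```text
time_s: 34.2
tool_pos: [0.4485, -0.0012, 0.0755]
tool_rot: [179.8, 0.0, 78.2]
force: [-0.5, 0.2, -2.7]
grip_width: 0.0197
grasp_force: 50.0
```

drive_tool --angular '[[0, 0, 0], [0, 0, 0], [0, 0, 0]]' --delta_pos '[[0, 0, 0.07], [0, 0, 0], [0, 0, 0]]' --gripper '[1.5, 1.5, 1.5]'

```text
time_s: 34.5
tool_pos: [0.4486, -0.0011, 0.0749]
tool_rot: [179.8, 0.0, 78.2]
force: [0.8, 0.3, -2.8]
grip_width: 0.0194
grasp_force: 50.0
```

drive_tool --angular '[[0, 0, 0], [0, 0, 0], [0, 0, 0]]' --delta_pos '[[0, 0, 0.07], [0, 0, 0], [0, 0, 0]]' --gripper '[1.5, 1.5, 1.5]'

```text
time_s: 34.8
tool_pos: [0.4486, -0.0011, 0.0746]
tool_rot: [179.8, 0.0, 78.2]
force: [-3.8, 0.7, 5.4]
grip_width: 0.0192
grasp_force: 50.0
```

drive_tool --angular '[[0, 0, 0], [0, 0, 0], [0, 0, 0]]' --delta_pos '[[0, 0, 0.07], [0, 0, 0], [0, 0, 0]]' --gripper '[1.5, 1.5, 1.5]'

```text
time_s: 35.1
tool_pos: [0.4487, -0.0011, 0.0745]
tool_rot: [179.8, 0.1, 78.2]
force: [-6.2, 0.3, 11.7]
grip_width: 0.0196
grasp_force: 50.0
```

Seated at the original height. Release and retreat.

drive_tool --angular '[[0, 0, 0], [0, 0, 0], [0, 0, 0], [0, 0, 0], [0, 0, 0], [0, 0, 0], [0, 0, 0], [0, 0, 0], [0, 0, 0], [0, 0, 0], [0, 0, 0], [0, 0, 0], [0, 0, 0], [0, 0, 0], [0, 0, 0], [0, 0, 0]]' --delta_pos '[[0, 0, -0.1], [0, 0, 0], [0, 0, 0], [0, 0, 0], [0, 0, 0], [0, 0, -0.5], [0, 0, -1.5], [0, 0, -3], [0, 0, -3], [0, 0, -3], [0, 0, -3], [3, 0, -2], [4, 0, 0], [4, 0, 0], [2, 0, 0], [0, 0, 0]]' --gripper '[2, 3, 4, 5, 6, 6, 6, 6, 6, 6, 6, 6, 6, 6, 6, 6]'

```text
time_s: 36.7
tool_pos: [0.4744, 0.1302, 0.2349]
tool_rot: [179.8, -0.1, 78.6]
force: [0.4, -0.4, -0.3]
grip_width: 0.0598
grasp_force: 0.0
```

```bash
python3 - <<'E'
from m import *
s=telemetry.get_obs(); print(np.round(s['tool_pos'],4),s['time_s'],s['force'])
sc=cam('scene');b=cam('top')
for q in(b,sc):
    for c,a,m in blobs(q,blue(q),100):
        ys,xs=np.nonzero(m); W=np.array([atz(q,(x,y),.092)[:2] for x,y in zip(xs,ys)]); print(c.round(1),a,[np.round(k,1) for k in cv2.minAreaRect((W*1000).astype(np.float32))])
c=lambda q,o:cv2.resize(cv2.cvtColor(q['pixels'],cv2.COLOR_RGB2BGR)[o[1]:o[1]+100,o[0]:o[0]+133],None,fx=3,fy=3)
cv2.imwrite('pics/f2.png',np.hstack([c(sc,(220,120)),c(b,(190,170))]))
E
```

```text
[0.4744 0.1302 0.2349] 36.7 [ 0.40145396 -0.36499858 -0.29506383]
[184.6 183. ] 443 [array([550.5, 180.2]), array([204.8, 176.4]), np.float64(76.2)]
[232.5 225.4] 166 [array([452.5,  16. ]), array([78.3, 18.7]), np.float64(78.1)]
[12.1 64.6] 640 [array([  510.9, -1095. ]), array([178.4, 123.6]), np.float64(0.5)]
[286.2 175.4] 242 [array([456. ,  17.7]), array([81.2, 30.6]), np.float64(78.9)]
[326.7 243. ] 774 [array([597.6, 201.4]), array([203.3, 174.2]), np.float64(76.2)]
[180.8 242.8] 112 [array([ 775.3, -118.1]), array([33.1, 27.9]), np.float64(74.1)]
[242.  271.6] 119 [array([768.9,  58.1]), array([32.5, 24.7]), np.float64(30.0)]
```

View pics/f2.png

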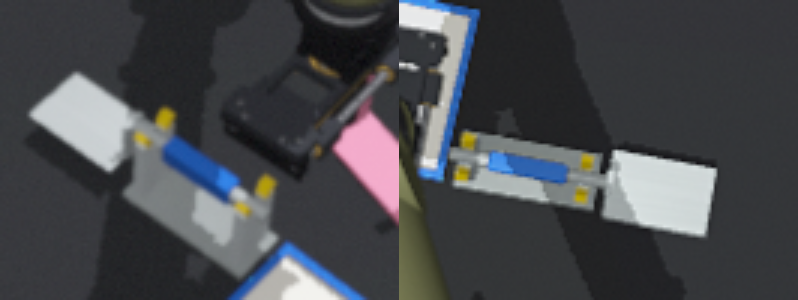

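The lifter lies in both slots of the grey rest with its blade to the same side, at its original height. The gripper is clear.

```bash
python3 -c "from cell import env;print(env.sign_off())"
```

```text
the job is handed in; nothing more can be done
None
```

I handed the job in at about 37 s: the disc lies flat in the tray with its perforated side up, the lifter is back in both slots the same way round, and the tray, bottles, beaker and vial box were not disturbed.

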